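Hang the cordless engraver on the spring-balanced arm

TASK

Take the cordless engraver out of its bench holster and hang it upright by its brass collar in the fork at the end of the green spring-balanced arm: slide its neck into the slot, lower the collar into the orange-rimmed seat and ease the arm down, following its arc without forcing it, until it carries the whole weight and has settled. Only then let go, so that the arm neither drops nor springs up, and leave the other things on the bench as they are.

Things in the scene. Friction and masses are not known exactly. Their poses are not given: they have to be found in the camera images.
- engraver_grip (a point): point half-way up the black cap (dia 34, 56 high: grip here, from above) of the cordless engraver, a round upright tool; z up its axis. Heights from this point, mm: burr tip -146, blue body (dia 42) -119 to -64, black neck (dia 25) -64 to -36, brass collar (dia 46) -36 to -28, cap -28 to +28. Mass hidden, 0.36 to 0.9 kg by the battery fitted
- engraver_collar (a point): centre of the underside of the engraver's brass collar (36 mm below the grip point); z up the tool's axis
- fork_seat (a point): centre of the seat floor on top of the dark steel fork at the arm's end. z up, x level, back along the arm to its column. The collar's underside rests on this floor inside an orange rim (inner radius 26 mm, 5 high, broken at the slot). The fork plate is 8 mm thick, below the floor. The slot is 32 wide, open to -x, and ends in a flat wall 16 mm past the seat centre in +x
- fork_mouth (a point): point midway between the flared tips of the fork, level with the seat floor, 60 mm from the seat centre in its -x: the open side where the neck enters
- boom (a joint): how far the arm has sunk, rad: 0 = empty on its upper stop, arm rising 0.349 rad from column to fork; lower stop 0.56. It takes about 2 N to start it, then it sinks about 20 mm (0.067 rad) per newton, lightly damped: it bobs if let go out of balance, and should never turn faster than 0.25 rad/s
- holster: fixed bench holster: a 120 mm square wooden base with a grey tube, bore dia 48 mm, rim 75 mm above the bench; the engraver stands in it on its shoulder, 33 mm of its blue body inside the tube. Origin: centre of its underside, on the bench
- balancer: fixed foot (dark disc dia 124) and column (173 high) of the balanced arm; origin under the column, -x points along the arm to the fork. Parallel rails 300 mm long keep the fork level: at sinking q it is lower by 300*(sin 0.349 - sin(0.349-q)) mm and farther out from the column by 300*(cos(0.349-q) - cos 0.349) mm than when empty
- suncatcher: bystander: leaded glass flower, dia 120, 6 thick, lying flat; origin under its centre
- glass_cutter: bystander: brass-handled glass cutter 150 long, lying; origin under its middle
- solder_spool: bystander: steel-grey solder spool dia 52, 42 high; origin under its centre
- foil_roll: bystander: flat roll of copper foil dia 68, 8 high; origin under its centre
- cutting_oil: bystander: amber bottle dia 36, 85 high, standing; origin under its centre
- running_pliers: bystander: pliers with red handles, 140 long, 16 high, lying; origin under its middle
- glass_blue: bystander: blue piece of glass 70 x 40 x 4; origin under its centre
- glass_offcut: bystander: green piece of glass 50 x 34 x 4; origin under its centre

How it is judged:
On the way, in this order (a step that is already met when the one before it is completed fails the run):
1. the engraver is lifted out of its holster (z of engraver_collar in the frame of holster above 0.165 m), for 0.1 s.
2. its collar sits in the fork's seat and the arm has sunk and stopped under it while the gripper still holds on (horizontal distance between engraver_collar and fork_seat below 0.0045 m and z of engraver_collar in the frame of fork_seat between -0.003 and 0.0025 m and value of joint boom above 0.05 rad and velocity of joint boom between -0.05 and 0.05 rad/s and contact force between engraver and the fingers above 1 N), for 0.3 s.
At the end, for the whole second after the job is handed in: the engraver hangs upright (within 0.1 rad), released, its collar on the seat floor within the orange rim (within 4.5 mm of centre, 2.5 mm of the floor), the arm sunk under it (more than 0.05 rad) and both at rest (horizontal distance between engraver_collar and fork_seat below 0.0045 m and z of engraver_collar in the frame of fork_seat between -0.003 and 0.0025 m and angle between engraver_grip's own z axis and vertical below 0.1 rad and value of joint boom above 0.05 rad and velocity of joint boom between -0.04 and 0.04 rad/s and linear speed of engraver below 0.02 m/s and contact force between engraver and the fingers below 0.05 N and contact force between engraver and balancer above 1.5 N); the robot touches nothing.
It fails at once if the arm drops or springs up: it turns faster than 0.27 rad/s (velocity of joint boom above 0.27 rad/s or velocity of joint boom below -0.27 rad/s).
It fails at once if the engraver is forced against the arm with more than 20 N (contact force between engraver and balancer above 20 N).
It fails at once if the gripper pushes the arm itself with more than 5 N (contact force between the fingers and balancer above 5 N).
It fails at once if a bystander is moved by more than 20 mm (distance of any of suncatcher, glass_cutter, solder_spool, foil_roll, cutting_oil, running_pliers, glass_blue, glass_offcut from where it was at the start of the episode above 0.02 m).
It also fails if it takes over 64 s, if anything falls off the work surface, if the arm or the gripper's body presses on something with over 40 N, if the wrist force passes 120 N, or if a joint passes its speed limit or range.

ROBOT

A 6-joint arm with a two-finger parallel gripper is mounted at the origin on the work surface. World frame = base frame: x ahead of the robot, y to its left, z up, the work surface at z = 0. Lengths are in m, angles in rad, forces in N, time in s.
With the tool pointing down it reaches from about 0.35 to 0.725 m from the base axis. Payload 4.3 kg.
Tool frame: the origin (TCP) lies on the centre line of the jaws, within the pads' length; the fingertips stand 22 mm ahead of it and the grasp point (between the pads) lies 3 mm ahead of it (nose_length is the distance from the TCP to the fingertips, in m); z points along the fingers, y is the line along which they close (so a half turn about z gives the same grasp; the last joint's range is limited). The gripper opens to 85 mm and grips with 20 to 120 N. Pads are 22 mm wide; open, the fingers measure 114 mm over their backs; the gripper's body (76 mm by 85 mm) begins 54 mm behind the grasp point. The pads swing forward as they close: fully open they stand 13 mm farther back than shut.
Start: joints at [1.185, 0.377, 0.081, 1.274, 0, 1.46], TCP at [0.157, 0.553, 0.253] pointing down, gripper open.
Joint ranges: [-2.72, 2.72], [-0.84, 1.66], [-1.02, 1.22], [-1.77, 2.12], [-1.37, 1.28], [-3.14, 3.14]. Speed limits (rad/s): [2.57, 2.57, 3.14, 3.14, 3.14, 3.14].

INTERFACE

Orientations are given as a 3x3 rotation matrix whose columns are the frame's x, y, z axes.
In Python, from rig import get_obs, capture, camera_params, hand_in, nose_length gives the robot as it stands. The module is installed in compiled form; this text tells all that it offers.
- The arm moves only by the tool drive_tool, never from a script. Its arguments are lists of equal length, an entry for each row: "xyz": the shift along the tool's x, y, z in cm, a list of three; "yaw": the turn about the tool's z in rad. In form: {"xyz": [[tx, ty, tz], ...], "yaw": [yaw, ...]}. A call has 1 to 5 rows; each row shifts and turns the commanded pose from where the row before left it, along the tool's axes as they then stand; what a row does not reach is not made up. A row lasts 1/8 s, in which the tool goes at most 62.5 mm and 10.7 degrees, less where a joint would pass 70% of its speed; a pose out of reach is approached as far as the arm can. A call with a gripper value outside its range is refused whole. "hand" is the opening, from 0 (shut) to 1 (fully open), set as the call begins (left out, the last holds). The fingers move at their own pace and stop on an object; the grip force is fixed at half the most. Time passes only in rows, so rows that do not move let the fingers close. It gives the time, the measured TCP pose, the force, the opening and the grip force at its end, in the units of the state.
- get_obs(): the state, without advancing time (a new reading comes with each control period).
- capture(name): name is "scene" or "top" or "wrist"; returns (picture, depth): 400x640x3 uint8, red, green, blue; 400x640 float32, m along the optical axis (not along the pixel's ray), 0 where there is no reading.
- camera_params(name): a dict with "fx", "fy", "cx", "cy" (pixels), "eye" and "orientation" of the camera in the world. Camera axes: x right, y down, z forward; pixel columns grow to the right and rows downward; lengths in m; the calibration is good to about 2 mm. The wrist camera is an equidistant fisheye: a pixel r from the principal point sees the ray r / f radians off the axis. A picture is of the moment at which its call begins: read the wrist's pose just before it. camera_params takes no time and is no camera call; for the wrist camera it gives the pose at the moment of the call.
- hand_in(): hands the job in; it is judged then, once.
The state is a dict: "time": time; "joints": joint angles; "dq": joint speeds; "joint_efforts": joint torques, N m; "ee_pos": TCP position; "eef_rot": TCP orientation; "wrist_force": force on the tool from outside, world axes, zero at the start; "torque": the same for the moment, N m; "grip_width": finger opening in m; "grasp_force": force on a finger pad.
Only numpy, scipy, OpenCV 4.12 (cv2) and the standard library are available. Lean on these libraries where they do the work, as an engineer would, in place of code of your own. Each camera call takes 0.05 s, during which the arm holds its last target. There are 200 camera calls.

## Working session

There is one attempt and no reset: what is moved stays moved. The work goes in short steps, Python scripts to look and compute and a tool call to move; the robot and the scene stay as the last step left them, time stands still between calls to the robot, and variables do not carry over. Pictures are saved under pics/ and viewed, at most 10 in all, crops included, and the job is handed in when it is done.

Besides the shell and the picture viewer there is one more tool, called after "Call:" in YAML: its name, and indented under it one key for each argument. drive_tool: Moves the arm, as the interface text tells. Its arguments: {"type":"object","properties":{"xyz":{"type":"array","items":{"type":"array","items":{"type":"number"}}},"yaw":{"type":"array","items":{"type":"number"}},"hand":{"type":"number"}},"required":["xyz","yaw"]}

```bash
mkdir -p pics
cat > h.py <<'E'
import numpy as np, cv2
from rig import get_obs, capture, camera_params, hand_in, nose_length
def pts(name):
    c=camera_params(name); im,d=capture(name)
    R=np.array(c["orientation"]); v,u=np.mgrid[0:400,0:640]
    P=np.stack([(u-c["cx"])/c["fx"]*d,(v-c["cy"])/c["fy"]*d,d],-1)@R.T+np.array(c["eye"])
    P[d==0]=np.nan
    return im,d,P,c
E
python3 - <<'E'
from h import *
o=get_obs(); print(o["time"],o["ee_pos"],np.round(o["eef_rot"],3).tolist(),nose_length,o["grip_width"])
ims=[]
for n in("scene","top"):
    im,d,P,c=pts(n); print(n,c["fx"],np.round(c["eye"],3),np.round(c["orientation"],3).tolist())
    cv2.imwrite(f"pics/{n}0.png",im[:,:,::-1]); np.savez(f"{n}0.npz",im=im,P=P)
E
```

```text
0.0 [0.15635999 0.55269622 0.25236417] [[-0.962, 0.272, -0.001], [0.272, 0.962, -0.002], [0.0, -0.002, -1.0]] 0.022 0.08535951880518085
scene 515.6046107388989 [ 1.276 -0.78   1.207] [[0.723, 0.473, -0.503], [0.69, -0.493, 0.529], [0.002, -0.73, -0.684]]
top 374.2263474522341 [0.436 0.035 1.049] [[0.003, -0.997, 0.072], [-1.0, -0.004, -0.017], [0.017, -0.072, -0.997]]
```

View pics/scene0.png

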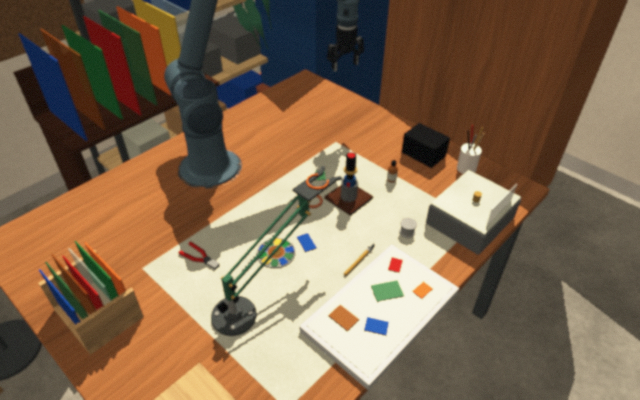

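View pics/top0.png

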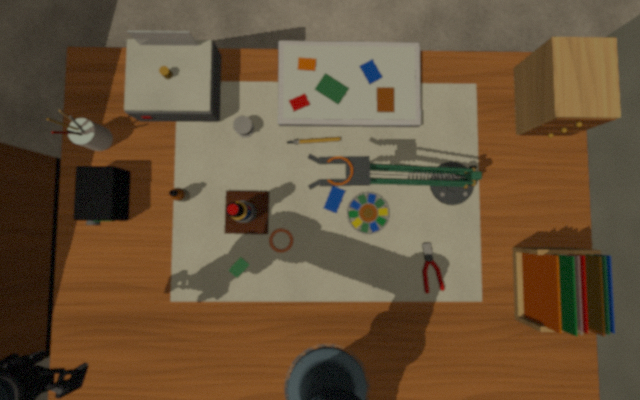

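The scene and top views show the engraver (red cap end at about top pixel 238,210) in its dark holster. The fork with its orange rim is at about (341,171), opening left (+y), with the column at about (453,182).

Run:
```python
from h import *
z=np.load("top0.npz"); im,P=z["im"],z["P"]
cv2.imwrite("pics/crop.png",cv2.resize(im[130:250,210:490,::-1],(784,336),interpolation=cv2.INTER_CUBIC))
hsv=cv2.cvtColor(im,cv2.COLOR_RGB2HSV)
def rep(n,m):
    v,u=np.nonzero(m); q=P[m]; q=q[~np.isnan(q[:,0])]
    print(n,len(u),"uv",u.mean().round(1),v.mean().round(1),u.min(),u.max(),v.min(),v.max(),"med",np.median(q,0).round(4),"min",np.percentile(q,3,0).round(4),"max",np.percentile(q,97,0).round(4))
box=np.zeros(im.shape[:2],bool); box[150:190,300:372]=1
H=hsv[...,0].astype(int);S=hsv[...,1];V=hsv[...,2]
orange=box&(H>4)&(H<18)&(S>140)&(V>90)&(P[...,2]>.1); rep("orange",orange)
fork=box&(P[...,2]>.1)&(S<90); rep("fork",fork)
b=np.zeros_like(box); b[190:235,222:272]=1
rep("engr>.2",b&(P[...,2]>.2))
rep("red",b&((H<6)|(H>172))&(S>150)&(V>90)&(P[...,2]>.1))
for zz in(.1,.13,.16,.19,.22,.25): 
    m=b&(abs(P[...,2]-zz)<.015)
    if m.any(): rep(zz,m)
hb=b&(P[...,2]<.05)&(P[...,2]>.012); rep("holster base",hb)
b=np.zeros_like(box); b[150:210,425:485]=1
rep("col",b&(P[...,2]>.14))
print("table z",np.nanmedian(P[260:290,200:300,2]))
b=np.zeros_like(box); b[155:195,365:485]=1
rep("armgreen",b&(H>60)&(H<95)&(S>80)&(P[...,2]>.12))
# orange ring circle fit
q=P[orange]; q=q[~np.isnan(q[:,0])]; A=np.c_[2*q[:,:2],np.ones(len(q))]; s=np.linalg.lstsq(A,(q[:,:2]**2).sum(1),rcond=None)[0]; print("circle",s[:2],np.sqrt(s[2]+s[0]**2+s[1]**2))
```

```text
orange 183 uv 341.9 170.6 327 352 157 184 med [ 0.5515 -0.0252  0.2784] min [ 0.5237 -0.0419  0.2723] max [0.5801 0.008  0.281 ]
fork 986 uv 347.0 170.8 308 371 154 189 med [ 0.5534 -0.0466  0.2739] min [ 0.5218 -0.0798  0.267 ] max [0.5833 0.0435 0.2762]<stdin>:7: RuntimeWarning: Mean of empty slice.
  ret = ret.dtype.type(ret / rcount)
Traceback (most recent call last):
ValueError: zero-size array to reduction operation minimum which has no identity
```

View pics/crop.png

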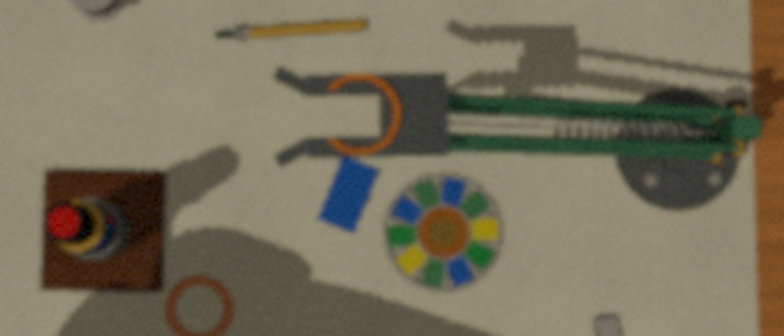

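The crop confirms the fork geometry: the slot opens left (+y) and the orange arc is centred on it, with nothing between it and the holster.

Run:
```python
from h import *
z=np.load("top0.npz"); im,P=z["im"],z["P"]
H,S,V=[a.astype(int) for a in cv2.split(cv2.cvtColor(im,cv2.COLOR_RGB2HSV))]
def rep(n,m):
    q=P[m]; q=q[~np.isnan(q[:,0])]
    if len(q): print(n,len(q),"med",np.median(q,0).round(4),"mid",((q.min(0)+q.max(0))/2).round(4),"min",np.percentile(q,3,0).round(4),"max",np.percentile(q,97,0).round(4))
def box(a,b,c,d):
    m=np.zeros(im.shape[:2],bool); m[a:b,c:d]=1; return m
b=box(190,235,220,272)
for zz in(.07,.11,.13,.16,.18,.19,.2): rep(zz,b&(abs(P[...,2]-zz)<.006))
rep("red",b&((H<6)|(H>172))&(S>150)&(V>90)&(P[...,2]>.1))
rep("base",b&(P[...,2]<.04)&(P[...,2]>.008))
rep("green",box(155,195,365,485)&(H>60)&(H<95)&(S>80)&(P[...,2]>.12))
rep("foot",box(150,210,425,490)&(V<90)&(P[...,2]<.05)&(P[...,2]>.008))
rep("table",box(260,290,300,400))
o=box(150,190,300,372)&(H>4)&(H<18)&(S>120)&(V>80)&(P[...,2]>.1)
q=P[o]; q=q[~np.isnan(q[:,0])]
for _ in range(4):
    A=np.c_[2*q[:,:2],np.ones(len(q))]; s=np.linalg.lstsq(A,(q[:,:2]**2).sum(1),rcond=None)[0]; r=np.sqrt(s[2]+s[0]**2+s[1]**2)
    e=np.hypot(*(q[:,:2]-s[:2]).T)-r; q=q[abs(e)<.003]
print("circle",s[:2],r,len(q))
# rails: centre line per column; fork edges per column
m=box(150,192,300,485)&(P[...,2]>.13)
for u in range(306,480,8):
    c=P[:,u][m[:,u]]
    if len(c): print(u,c.min(0).round(4),c.max(0).round(4))
print(nose_length)
```

```text
0.07 87 med [0.4626 0.2091 0.073 ] mid [0.4741 0.2179 0.07  ] min [0.4468 0.1962 0.0649] max [0.5014 0.2359 0.0757]
0.13 90 med [0.4694 0.2129 0.1321] mid [0.4755 0.2207 0.1302] min [0.4534 0.2027 0.1278] max [0.4974 0.235  0.1352]
0.16 16 med [0.4708 0.2098 0.1606] mid [0.4731 0.2155 0.1602] min [0.4586 0.2078 0.1549] max [0.4884 0.2201 0.1658]
0.18 29 med [0.4736 0.2144 0.1824] mid [0.4754 0.2234 0.1803] min [0.4593 0.2072 0.1749] max [0.4898 0.2395 0.1859]
0.19 169 med [0.4752 0.2235 0.1882] mid [0.4753 0.2235 0.1887] min [0.4614 0.2092 0.1855] max [0.4891 0.2389 0.1913]
red 99 med [0.4752 0.2249 0.1889] mid [0.4752 0.2251 0.1893] min [0.4638 0.2135 0.1864] max [0.4866 0.2362 0.1916]
base 1316 med [0.4671 0.2095 0.0114] mid [0.4743 0.2243 0.0237] min [0.4174 0.1672 0.0084] max [0.5331 0.2808 0.016 ]
green 925 med [ 0.5617 -0.2339  0.1838] mid [ 0.5562 -0.221   0.1873] min [ 0.5358 -0.3481  0.1263] max [ 0.5752 -0.0955  0.2471]
foot 740 med [ 0.5361 -0.3441  0.0153] mid [ 0.5586 -0.3469  0.0252] min [ 0.5047 -0.3974  0.0111] max [ 0.6144 -0.296   0.028 ]
table 2991 med [ 3.022e-01 
[... 631 characters left out ...]
[ 0.5716 -0.1011  0.248 ]
386 [ 0.5349 -0.131   0.184 ] [ 0.5726 -0.12    0.2411]
394 [ 0.536  -0.1519  0.1738] [ 0.5749 -0.1391  0.2338]
402 [ 0.5353 -0.1723  0.1675] [ 0.5731 -0.1585  0.2256]
410 [ 0.5359 -0.1938  0.1582] [ 0.5745 -0.1778  0.2199]
418 [ 0.5364 -0.215   0.1518] [ 0.5732 -0.1978  0.2125]
426 [ 0.5371 -0.2369  0.1439] [ 0.5751 -0.2181  0.2052]
434 [ 0.5367 -0.2599  0.1336] [ 0.576  -0.2386  0.1987]
442 [ 0.538  -0.281   0.1304] [ 0.5749 -0.2604  0.1897]
450 [ 0.5388 -0.2967  0.1415] [ 0.5768 -0.2819  0.1831]
458 [ 0.5396 -0.3165  0.1414] [ 0.5756 -0.304   0.1729]
466 [ 0.5407 -0.3379  0.138 ] [ 0.5774 -0.327   0.1635]
474 [ 0.5365 -0.3506  0.1546] [ 0.585 -0.342  0.174]
0.022
```

Call:
drive_tool:
  xyz:
    - [-4, -2.5, 0]
    - [-4, -3, 0]
    - [-3.5, -3.5, 0]
    - [-3.5, -3.5, 0]
    - [-3.5, -3.5, 0]
  yaw: [-0.1, -0.1, -0.074, 0, 0]
  hand: 1

```text
time: 0.72
ee_pos: [0.3252, 0.3727, 0.253]
eef_rot: [[-1.0, 0.002, -0.0], [0.002, 1.0, -0.0], [0.0, -0.0, -1.0]]
wrist_force: [0.2, 0.6, -0.9]
grip_width: 0.0851
grasp_force: 0.0
```

Call:
drive_tool:
  xyz:
    - [-4, -4, 0]
    - [-4, -4, 0]
    - [-3.5, -3.5, 0]
    - [-2, -2, 0]
    - [0, 0, 0]
  yaw: [0, 0, 0, 0, 0]

```text
time: 1.35
ee_pos: [0.4602, 0.2375, 0.2527]
eef_rot: [[-1.0, 0.005, -0.001], [0.005, 1.0, -0.0], [0.001, -0.0, -1.0]]
wrist_force: [0.2, 0.4, 0.1]
grip_width: 0.0855
grasp_force: 0.0
```

Call:
drive_tool:
  xyz:
    - [-1.5, -1.35, 0]
    - [0, 0, 2]
    - [0, 0, 2.5]
    - [0, 0, 2.5]
    - [0, 0, 1.85]
  yaw: [0, 0, 0, 0, 0]

```text
time: 1.98
ee_pos: [0.4736, 0.2256, 0.1636]
eef_rot: [[-1.0, 0.0, -0.001], [0.0, 1.0, -0.0], [0.001, -0.0, -1.0]]
wrist_force: [0.3, 0.5, -1.2]
grip_width: 0.085
grasp_force: 0.0
```

Call:
drive_tool:
  xyz:
    - [0, 0, 0]
    - [0, 0, 0]
  yaw: [0, 0]

```text
time: 2.22
ee_pos: [0.4746, 0.2257, 0.1655]
eef_rot: [[-1.0, 0.001, 0.001], [0.001, 1.0, 0.0], [-0.001, 0.0, -1.0]]
wrist_force: [-0.3, -0.7, 0.2]
grip_width: 0.0855
grasp_force: 0.0
```

Call:
drive_tool:
  xyz:
    - [-0.05, -0.15, 0.1]
    - [0, 0, 0]
    - [0, 0, 0]
    - [0, 0, 0]
    - [0, 0, 0]
  yaw: [0, 0, 0, 0, 0]
  hand: 0

```text
time: 2.85
ee_pos: [0.4751, 0.2241, 0.1644]
eef_rot: [[-1.0, 0.002, 0.001], [0.002, 1.0, 0.001], [-0.001, 0.001, -1.0]]
wrist_force: [-0.5, 0.9, 4.2]
grip_width: 0.0329
grasp_force: 59.4
```

Call:
drive_tool:
  xyz:
    - [0, 0, 0]
    - [0, 0, 0]
    - [0, 0, 0]
  yaw: [0, 0, 0]

```text
time: 3.22
ee_pos: [0.4751, 0.2241, 0.1644]
eef_rot: [[-1.0, 0.002, 0.001], [0.002, 1.0, 0.001], [-0.001, 0.001, -1.0]]
wrist_force: [-0.6, 0.6, 5.5]
grip_width: 0.0325
grasp_force: 59.4
```

Call:
drive_tool:
  xyz:
    - [0, 0, -2]
    - [0, 0, -4]
    - [0, 0, -4]
    - [0, 0, -4]
    - [0, 0, -2]
  yaw: [0, 0, 0, 0, 0]

```text
time: 3.85
ee_pos: [0.4747, 0.2237, 0.3245]
eef_rot: [[-1.0, 0.002, -0.0], [0.002, 1.0, -0.0], [0.0, -0.0, -1.0]]
wrist_force: [-0.5, 0.9, -5.4]
grip_width: 0.0328
grasp_force: 61.4
```

Call:
drive_tool:
  xyz:
    - [-2, 0, 0]
    - [-3, -2, 0]
    - [-2, -3, 0]
    - [-0.7, -3, 0]
    - [0, 0, 0]
  yaw: [0, 0, 0, 0, 0]

```text
time: 4.47
ee_pos: [0.5513, 0.1414, 0.3215]
eef_rot: [[-1.0, 0.005, -0.004], [0.005, 1.0, -0.002], [0.004, -0.002, -1.0]]
wrist_force: [-0.4, 0.1, -5.4]
grip_width: 0.0329
grasp_force: 61.4
```

Call:
drive_tool:
  xyz:
    - [0, 0, 0]
    - [0, 0, 0]
    - [0, 0, 0]
  yaw: [0, 0, 0]

```text
time: 4.85
ee_pos: [0.5513, 0.1444, 0.3237]
eef_rot: [[-1.0, 0.001, -0.0], [0.001, 1.0, 0.0], [0.0, 0.0, -1.0]]
wrist_force: [0.1, 1.0, -5.2]
grip_width: 0.0328
grasp_force: 61.4
```

Run:
```python
from h import *
o=get_obs(); print(o["ee_pos"],o["wrist_force"])
im,d,P,c=pts("scene"); np.savez("scene1.npz",im=im,P=P,d=d)
u0,v0=285,85
cv2.imwrite("pics/s1.png",cv2.resize(im[v0:v0+130,u0:u0+160,::-1],(720,585),interpolation=cv2.INTER_CUBIC))
```

```text
[0.5512728  0.14439479 0.3236841 ] [ 0.11992447  0.98345981 -5.16583937]
```

View pics/s1.png

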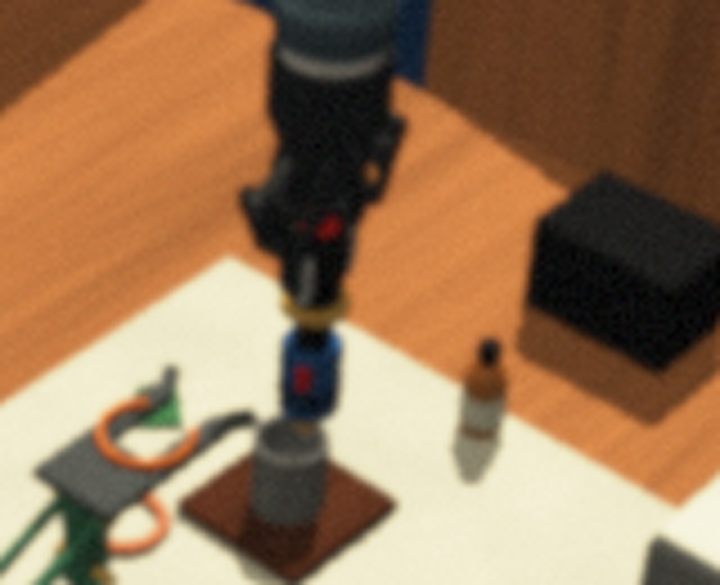

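The engraver hangs upright in the jaws, with its brass collar at about crop (313,307), clear of the holster. The fork ring is at about crop (147,432). I'll measure both in this one view.

Run:
```python
from h import *
from scipy.optimize import least_squares
z=np.load("scene1.npz"); im,P=z["im"],z["P"]
H,S,V=[a.astype(int) for a in cv2.split(cv2.cvtColor(im,cv2.COLOR_RGB2HSV))]
eye=np.array(camera_params("scene")["eye"])
def fit(q,r):
    f=lambda s:np.hypot(q[:,0]-s[0],q[:,1]-s[1])-r
    s=least_squares(f,np.median(q,0)[:2]+np.array([-.5,.5])*r,loss="soft_l1",f_scale=.001); return s.x.round(4),np.abs(s.fun).mean().round(4)
near=(np.hypot(P[...,0]-.551,P[...,1]-.144)<.04)&(P[...,2]>.12)&(P[...,2]<.32)
bl=near&(H>100)&(H<130)&(S>100); q=P[bl]
print("blue",len(q),fit(q,.021),"z",np.percentile(q[:,2],[1,99]).round(4))
for lo,hi in((.20,.215),(.215,.23),(.17,.2)): 
    k=q[(q[:,2]>lo)&(q[:,2]<hi)]; 
    if len(k)>15: print(lo,len(k),fit(k,.021))
br=near&(H>15)&(H<35)&(S>90)&(V>70)&(P[...,2]>.26); q=P[br]
print("brass",len(q),fit(q[q[:,2]<.293],.023) if (q[:,2]<.293).sum()>10 else "", "z",np.percentile(q[:,2],[1,25,50,75,99]).round(4))
v,u=np.nonzero(br); 
for a in range(v.min(),v.max()+1): print(a,(v==a).sum(),P[a,u[v==a],2].mean().round(4),u[v==a].min(),u[v==a].max())
rg=(H>3)&(H<18)&(S>150)&(V>110)&(P[...,2]>.268)&(P[...,2]<.295)&(np.hypot(P[...,0]-.552,P[...,1]+.0126)<.06); q=P[rg]; q=q[q[:,2]>.274]
for _ in range(4):
    A=np.c_[2*q[:,:2],np.ones(len(q))]; s=np.linalg.lstsq(A,(q[:,:2]**2).sum(1),rcond=None)[0]; r=np.sqrt(s[2]+s[0]**2+s[1]**2)
    e=np.hypot(*(q[:,:2]-s[:2]).T)-r; q=q[abs(e)<.003]
print("ring",s[:2].round(4),r.round(4),len(q),np.percentile(q[:,2],[5,50,95]).round(4))
fk=(S<70)&(V<130)&(abs(P[...,0]-.552)<.03)&(P[...,1]<-.045)&(P[...,1]>-.07)&(P[...,2]>.255); print("plate z",fk.sum(),np.percentile(P[fk][:,2],[10,50,90]).round(4))
print("table",np.nanmedian(P[230:260,400:420,2]))
```

```text
blue 120 (array([0.5488, 0.1444]), np.float64(0.0037)) z [0.2076 0.2661]
0.215 27 (array([0.5484, 0.1422]), np.float64(0.0021))
brass 67 (array([0.5483, 0.1456]), np.float64(0.0029)) z [0.2827 0.2885 0.2906 0.2919 0.3142]
149 1 0.3178 348 348
150 3 0.3012 348 361
151 6 0.2951 347 361
152 7 0.2927 347 361
153 9 0.2922 348 361
154 14 0.2895 348 361
155 12 0.2909 349 360
156 9 0.289 351 359
157 6 0.2847 352 357
ring [ 0.5529 -0.015 ] 0.0284 69 [0.2749 0.2777 0.2814]
plate z 130 [0.2713 0.2739 0.2764]
table 0.0009707002019896382
```

Call:
drive_tool:
  xyz:
    - [-0.15, -2, -0.2]
    - [0, -2.5, 0]
    - [0, -2, 0]
    - [0, 0, 0]
    - [0, 0, 0]
  yaw: [0, 0, 0, 0, 0]

```text
time: 5.52
ee_pos: [0.553, 0.0787, 0.3259]
eef_rot: [[-1.0, 0.002, 0.0], [0.002, 1.0, 0.001], [-0.0, 0.001, -1.0]]
wrist_force: [0.2, 0.3, -6.3]
grip_width: 0.0327
grasp_force: 61.7
```

Run:
```python
from h import *
o=get_obs(); print(o["ee_pos"],o["wrist_force"])
cw=camera_params("wrist"); print({k:np.round(v,4).tolist() for k,v in cw.items()})
im,d=capture("wrist"); np.savez("wrist2.npz",im=im,d=d); cv2.imwrite("pics/w2.png",im[:,:,::-1])
im,d,P,c=pts("scene"); np.savez("scene2.npz",im=im,P=P,d=d)
cv2.imwrite("pics/s2.png",cv2.resize(im[100:200,290:380,::-1],(540,600),interpolation=cv2.INTER_CUBIC))
```

```text
[0.55296353 0.07865931 0.32586506] [ 0.20079441  0.27376286 -6.34829361]
{'fx': 309.7069, 'fy': 309.7069, 'cx': 315.1458, 'cy': 201.918, 'eye': [0.4824, 0.0788, 0.4487], 'orientation': [[0.0026, 0.9615, 0.2749], [1.0, -0.0029, 0.0005], [0.0012, 0.2749, -0.9615]]}
```

View pics/w2.png

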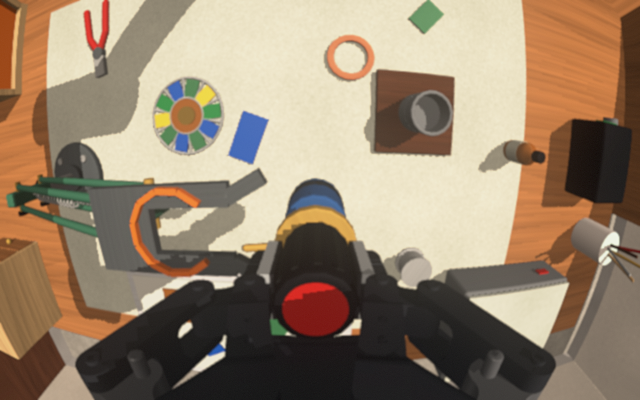

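View pics/s2.png

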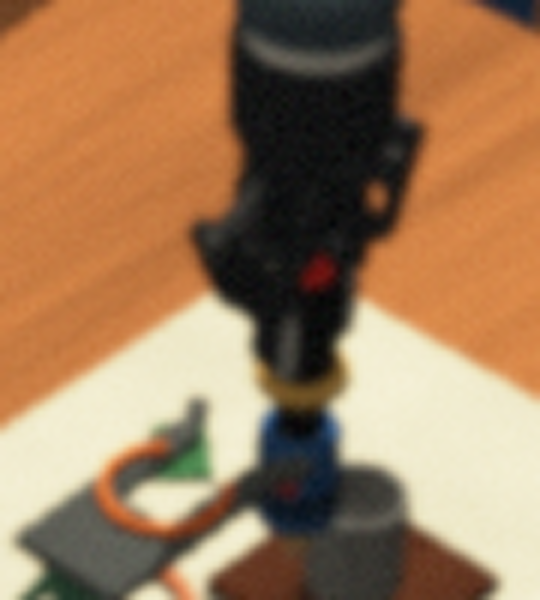

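Wrist view: orange ring at about (170,232), fork tips at (262,178) and (270,265), collar at (316,230), red cap top at (315,308). This single view gives the tool and seat positions relative to each other.

```bash
cat > w.py <<'E'
from h import *
from scipy.optimize import least_squares
def wpts(im,d,c):
    v,u=np.mgrid[0:400,0:640]; x=u-c["cx"];y=v-c["cy"]; r=np.hypot(x,y)+1e-9; t=r/c["fx"]
    ray=np.stack([np.sin(t)*x/r,np.sin(t)*y/r,np.cos(t)],-1)
    R=np.array(c["orientation"]); W=ray@R.T
    P=W*(d/np.cos(t))[...,None]+np.array(c["eye"]); P[d==0]=np.nan
    return W,P
def plane(W,c,z): e=np.array(c["eye"]); return e+W*((z-e[2])/W[...,2])[...,None]
def circ(q,r=None):
    f=lambda s:np.hypot(q[:,0]-s[0],q[:,1]-s[1])-(s[2] if r is None else r)
    m=(q.min(0)+q.max(0))/2
    s=least_squares(f,[m[0],m[1],.028] if r is None else m[:2],loss="soft_l1",f_scale=.001); return s.x.round(4),np.abs(s.fun).mean().round(4)
def hsv(im): return [a.astype(int) for a in cv2.split(cv2.cvtColor(im,cv2.COLOR_RGB2HSV))]
E
python3 - <<'E'
from w import *
z=np.load("wrist2.npz"); im,d=z["im"],z["d"]; c=camera_params("wrist"); W,P=wpts(im,d,c); H,S,V=hsv(im)
def box(a,b,e,f):
    m=np.zeros(im.shape[:2],bool); m[a:b,e:f]=1; return m
ring=box(180,285,120,215)&(H>3)&(H<16)&(S>150)&(V>120)
print("ring",ring.sum(),"depth z",np.nanpercentile(P[ring][:,2],[5,50,95]).round(4),"depth",circ(P[ring&(P[...,2]>.26)]), "plane",circ(plane(W,c,.278)[ring]))
red=box(270,345,270,360)&((H<8)|(H>172))&(S>150)&(V>100); q=P[red]
print("red",red.sum(),np.nanmedian(q[:,2]).round(4),"depth mid",((np.nanmin(q,0)+np.nanmax(q,0))/2).round(4)); q=plane(W,c,.351)[red]; print(" plane mid",((q.min(0)+q.max(0))/2).round(4),np.ptp(q,0).round(4))
br=box(195,250,265,365)&(H>14)&(H<30)&(S>90)&(V>100)
print("brass",br.sum(),np.nanpercentile(P[br][:,2],[5,50,95]).round(4))
# collar front top-edge: boundary with blue/background : top pixel per column
G=plane(W,c,.2865)
e=[];e2=[]
for u in range(280,352):
    v=np.nonzero(br[:,u])[0]
    if len(v): e.append(G[v.min(),u])
e=np.array(e); print("collar lower edge fit",circ(e,.023),circ(e))
bl=box(170,230,280,352)&(H>100)&(H<130)&(S>80); print("blue edge cols",np.nonzero(bl.any(0))[0][[0,-1]],"brass cols",np.nonzero(br.any(0))[0][[0,-1]])
# fork slot inner edges, per column: gray plate mask on z=.274
G=plane(W,c,.274); fk=(abs(P[...,2]-.274)<.012)
for u in range(95,262,12):
    v=np.nonzero(fk[150:290,u])[0]+150
    if len(v)>3:
        g=np.diff(v); s=[G[v[0],u][:2].round(4).tolist()]
        if g.max()>6: k=g.argmax(); s+= [G[v[k],u][:2].round(4).tolist(),G[v[k+1],u][:2].round(4).tolist()]
        print(u,s,G[v[-1],u][:2].round(4))
E
```

```text
ring 1517 depth z [0.2777 0.2815 0.2826] depth (array([ 0.5508, -0.0117,  0.0281]), np.float64(0.0012)) plane (array([ 0.5521, -0.0135,  0.0286]), np.float64(0.0016))
red 2776 0.3529 depth mid [0.5519 0.0792 0.3528]
 plane mid [0.553  0.0792 0.351 ] [0.025  0.0251 0.    ]
brass 1422 [0.2935 0.2964 0.2998]
collar lower edge fit (array([0.5541, 0.0793]), np.float64(0.0001)) (array([0.5543, 0.0793, 0.0231]), np.float64(0.0001))
blue edge cols [289 343] brass cols [265 355]
95 [[0.5212, -0.0745]] [ 0.5512 -0.082 ]
107 [[0.5208, -0.0628]] [ 0.5854 -0.08  ]
119 [[0.5204, -0.0518]] [ 0.5851 -0.0677]
131 [[0.5206, -0.0414]] [ 0.584  -0.0558]
143 [[0.5201, -0.0316]] [ 0.5847 -0.045 ]
155 [[0.5197, -0.0221]] [ 0.5846 -0.0345]
167 [[0.5199, -0.0132], [0.5362, -0.0154], [0.5659, -0.0206]] [ 0.5855 -0.0247]
179 [[0.5194, -0.0046], [0.5355, -0.0065], [0.5654, -0.0113]] [ 0.5855 -0.0151]
191 [[0.519, 0.0038], [0.5355, 0.0019], [0.565, -0.0022]] [ 0.5848 -0.0056]
203 [[0.5191, 0.0118], [0.5355, 0.0101], [0.5647, 0.0064]] [0.5835 0.0036]
215 [[0.5193, 0.0195], [0.5355, 0.0181], [0.5651, 0.0148]] [0.583  0.0124]
227 [[0.5188, 0.0272], [0.5348, 0.0259], [0.5648, 0.023]] [0.5825 0.0209]
239 [[0.5195, 0.0345], [0.5305, 0.0338], [0.566, 0.0309]] [0.5806 0.0294]
251 [[0.5142, 0.0421]] [0.5262 0.0415]
```

Call:
drive_tool:
  xyz:
    - [0.15, -1, 0]
    - [0, -1, 0]
    - [0, -1, 0]
    - [0, -1, 0]
    - [0, 0, 0]
  yaw: [0, 0, 0, 0, 0]

```text
time: 6.25
ee_pos: [0.5515, 0.0378, 0.3258]
eef_rot: [[-1.0, 0.003, 0.0], [0.003, 1.0, 0.0], [-0.0, 0.0, -1.0]]
wrist_force: [-0.6, 0.3, -5.5]
grip_width: 0.0328
grasp_force: 61.7
```

Call:
drive_tool:
  xyz:
    - [0, -1, 0]
    - [0, -1, 0]
    - [0, -1, 0]
    - [0, 0, 0]
  yaw: [0, 0, 0, 0]

```text
time: 6.75
ee_pos: [0.5514, 0.0078, 0.3257]
eef_rot: [[-1.0, 0.003, -0.0], [0.003, 1.0, 0.0], [0.0, 0.0, -1.0]]
wrist_force: [0.4, -1.1, -6.3]
grip_width: 0.0329
grasp_force: 61.7
```

Run:
```python
from w import *
o=get_obs(); print(o["ee_pos"],o["wrist_force"])
c=camera_params("wrist"); im,d=capture("wrist"); cv2.imwrite("pics/w3.png",im[150:350,180:440,::-1].repeat(2,0).repeat(2,1)); np.savez("wrist3.npz",im=im,d=d)
```

```text
[0.55138608 0.00784645 0.3257369 ] [ 0.44522779 -1.09967113 -6.28574765]
```

View pics/w3.png

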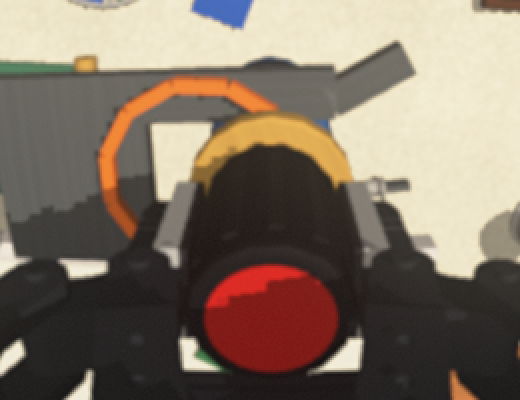

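The neck is in the slot and the collar is above the plate, about 20 mm short of the seat. One re-measurement of ring and collar follows.

Run:
```python
from w import *
z=np.load("wrist3.npz"); im,d=z["im"],z["d"]; c=camera_params("wrist"); W,P=wpts(im,d,c); H,S,V=hsv(im)
def box(a,b,e,f):
    m=np.zeros(im.shape[:2],bool); m[a:b,e:f]=1; return m
ring=box(185,270,228,320)&(H>3)&(H<15)&(S>140)&(V>60)&(P[...,2]>.27)&(P[...,2]<.287)
print("ring",ring.sum(),np.nanmedian(P[ring][:,2]).round(4),"depth",circ(P[ring]),circ(P[ring],.0283),"plane.281",circ(plane(W,c,.281)[ring],.0283))
G=plane(W,c,.2885); br=box(200,250,270,360)&(H>15)&(H<32)&(S>90)&(V>100)
e=np.array([G[np.nonzero(br[:,u])[0].min(),u] for u in range(283,350) if br[:,u].any()])
print("collar z .2885 front edge",circ(e,.023))
red=box(275,345,270,360)&((H<8)|(H>172))&(S>150)&(V>70); q=P[red]; m=(np.nanmin(q,0)+np.nanmax(q,0))/2; print("red",m.round(4)); q=plane(W,c,.353)[red]; print((q.min(0)+q.max(0))/2)
for u in range(258,285,4):
    fk=abs(P[...,2]-.276)<.01
    v=np.nonzero(fk[170:240,u])[0]+170; print(u,plane(W,c,.276)[v[0],u][:2].round(4))
w=plane(W,c,.276); row=w[220,:,:]; k=(abs(P[220,:,2]-.276)<.01); print("slot end y",row[k&(np.arange(640)<265)][-1][:2].round(4))
```

```text
ring 1235 0.2817 depth (array([ 0.551 , -0.012 ,  0.0284]), np.float64(0.0013)) (array([ 0.5509, -0.012 ]), np.float64(0.0013)) plane.281 (array([ 0.5511, -0.0122]), np.float64(0.0013))
collar z .2885 front edge (array([0.5517, 0.0085]), np.float64(0.0002))
red [0.5507 0.0083 0.3528]
[0.55024538 0.00833816 0.353     ]
258 [ 0.5193 -0.0244]
262 [ 0.5193 -0.0221]
266 [ 0.5194 -0.0197]
270 [ 0.5194 -0.0174]
274 [ 0.5194 -0.0151]
278 [ 0.5194 -0.0127]
282 [ 0.5194 -0.0104]
slot end y [ 0.5413 -0.0274]
```

Call:
drive_tool:
  xyz:
    - [0, -0.7, 0]
    - [0, -0.7, 0]
    - [0, -0.6, 0]
    - [0, 0, 0]
    - [0, 0, 0]
  yaw: [0, 0, 0, 0, 0]

```text
time: 7.42
ee_pos: [0.5513, -0.0112, 0.3258]
eef_rot: [[-1.0, 0.002, 0.0], [0.002, 1.0, 0.0], [-0.0, 0.0, -1.0]]
wrist_force: [-1.0, 0.8, -5.7]
grip_width: 0.0328
grasp_force: 61.7
```

```bash
cat > avg.py <<'E'
from h import *
import sys
F=[]
for i in range(int(sys.argv[1])): capture("top"); o=get_obs(); F.append(o["wrist_force"])
F=np.array(F); print(o["time"],o["ee_pos"],F.mean(0).round(3),F.std(0).round(2),(F.std(0)/len(F)**.5).round(2))
E
python3 avg.py 40
```

```text
9.425 [ 0.55132392 -0.01125671  0.32576401] [-0.086  0.055 -5.695] [0.44 0.54 0.54] [0.07 0.09 0.09]
```

Call:
drive_tool:
  xyz:
    - [0, -0.1, 0.3]
    - [0, 0, 0.3]
    - [0, 0, 0.3]
    - [0, 0, 0.2]
    - [0, 0, 0]
  yaw: [0, 0, 0, 0, 0]

```text
time: 10.05
ee_pos: [0.5512, -0.0122, 0.3145]
eef_rot: [[-1.0, 0.002, -0.0], [0.002, 1.0, 0.0], [0.0, 0.0, -1.0]]
wrist_force: [-0.0, -0.3, -4.4]
grip_width: 0.0327
grasp_force: 61.7
```

Call:
drive_tool:
  xyz:
    - [0, 0, 0.1]
    - [0, 0, 0.1]
    - [0, 0.05, 0.15]
    - [0, 0.05, 0.2]
    - [0, 0, 0]
  yaw: [0, 0, 0, 0, 0]

```text
time: 10.68
ee_pos: [0.5514, -0.011, 0.3093]
eef_rot: [[-1.0, 0.001, 0.0], [0.001, 1.0, 0.0], [-0.0, 0.0, -1.0]]
wrist_force: [-0.3, 2.0, -2.0]
grip_width: 0.0325
grasp_force: 61.7
```

```bash
python3 avg.py 6
python3 - <<'E'
from w import *
c=camera_params("wrist"); im,d=capture("wrist"); np.savez("wrist4.npz",im=im,d=d)
cv2.imwrite("pics/w4.png",im[150:350,180:440,::-1].repeat(2,0).repeat(2,1))
E
```

```text
10.975 [ 0.55146472 -0.011239    0.30938527] [-0.347  2.205 -2.683] [0.52 0.3  0.22] [0.21 0.12 0.09]
```

View pics/w4.png

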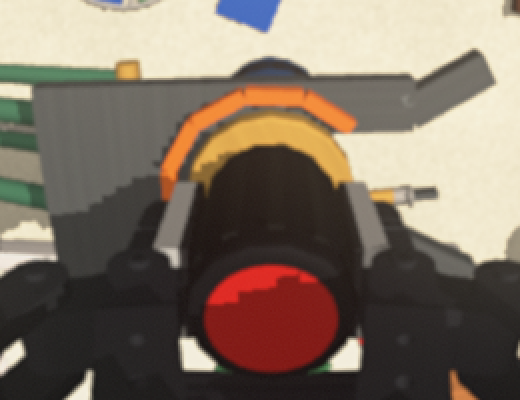

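The collar is inside the orange rim but looks close to its left (-y) side, which agrees with the +2.2 N side force. I'll measure the offset.

Run:
```python
from w import *
z=np.load("wrist4.npz"); im,d=z["im"],z["d"]; c=camera_params("wrist"); W,P=wpts(im,d,c); H,S,V=hsv(im)
def box(a,b,e,f):
    m=np.zeros(im.shape[:2],bool); m[a:b,e:f]=1; return m
ring=box(188,250,258,362)&(H>3)&(H<15)&(S>140)&(V>60)
zr=np.nanmedian(P[ring][:,2]); print("ring z",zr,ring.sum(),circ(P[ring]),circ(P[ring],.0284),circ(plane(W,c,zr)[ring],.0284))
br=box(203,250,270,360)&(H>15)&(H<32)&(S>90)&(V>100)
print("brass z",np.nanpercentile(P[br][:,2],[10,50,90,97]).round(4))
G=plane(W,c,.277)
e=np.array([G[np.nonzero(br[:,u])[0].min(),u] for u in range(285,348) if br[:,u].any()])
zt=np.nanpercentile(P[br][:,2],80); G=plane(W,c,zt)
e=np.array([G[np.nonzero(br[:,u])[0].min(),u] for u in range(285,348) if br[:,u].any()])
print("collar top edge",zt,circ(e,.023))
red=box(275,345,270,360)&((H<8)|(H>172))&(S>150)&(V>70); q=P[red]; print("red",((np.nanmin(q,0)+np.nanmax(q,0))/2).round(4))
# outer fork edge / tip corner
```

```text
Traceback (most recent call last):
  File "w.py", line 13, in circ
    s=least_squares(f,[m[0],m[1],.028] if r is None else m[:2],loss="soft_l1",f_scale=.001); return s.x.round(4),np.abs(s.fun).mean().round(4)
ValueError: Initial guess is outside of provided bounds
```

Run:
```python
from w import *
z=np.load("wrist4.npz"); im,d=z["im"],z["d"]; c=camera_params("wrist"); W,P=wpts(im,d,c); H,S,V=hsv(im)
def box(a,b,e,f):
    m=np.zeros(im.shape[:2],bool); m[a:b,e:f]=1; return m
ring=box(188,250,258,362)&(H>3)&(H<15)&(S>140)&(V>60)&(P[...,2]>.25)
zr=np.median(P[ring][:,2]); print("ring z",zr,ring.sum(),circ(P[ring]),circ(P[ring],.0284),circ(plane(W,c,zr)[ring],.0284))
br=box(203,250,270,360)&(H>15)&(H<32)&(S>90)&(V>100)
zt=np.nanpercentile(P[br][:,2],70); G=plane(W,c,zt)
e=np.array([G[np.nonzero(br[:,u])[0].min(),u] for u in range(285,348) if br[:,u].any()])
print("brass z",np.nanpercentile(P[br][:,2],[10,50,90]).round(4),"collar",circ(e,.023))
red=box(275,345,270,360)&((H<8)|(H>172))&(S>150)&(V>70); q=P[red]; print("red",((np.nanmin(q,0)+np.nanmax(q,0))/2).round(4))
```

```text
ring z 0.27693085001731854 1166 (array([ 0.5513, -0.0112,  0.0285]), np.float64(0.0012)) (array([ 0.5511, -0.0113]), np.float64(0.0012)) (array([ 0.5511, -0.0113]), np.float64(0.0013))
brass z [0.2776 0.28   0.281 ] collar (array([ 0.5492, -0.011 ]), np.float64(0.0002))
red [ 0.5509 -0.0113  0.3364]
```

The ring centre (0.551, -0.0113) and the cap (0.551, -0.0113) agree, so the collar is centred and the side force is just friction drag. Continuing along the arc with a little extra outward motion.

Call:
drive_tool:
  xyz:
    - [0, 0.13, 0.25]
    - [0, 0.1, 0.25]
    - [0, 0.09, 0.25]
    - [0, 0.08, 0.25]
    - [0, 0.08, 0.25]
  yaw: [0, 0, 0, 0, 0]

```text
time: 11.65
ee_pos: [0.5514, -0.0068, 0.2966]
eef_rot: [[-1.0, 0.002, -0.0], [0.002, 1.0, -0.001], [0.0, -0.001, -1.0]]
wrist_force: [0.8, -2.1, -3.1]
grip_width: 0.0326
grasp_force: 61.8
```

Call:
drive_tool:
  xyz:
    - [0, 0.08, 0.25]
    - [0, 0, 0]
    - [0, 0, 0]
  yaw: [0, 0, 0]

```text
time: 12.02
ee_pos: [0.5513, -0.0057, 0.2943]
eef_rot: [[-1.0, 0.002, -0.0], [0.002, 1.0, -0.0], [0.0, -0.0, -1.0]]
wrist_force: [0.2, -2.1, -3.5]
grip_width: 0.0328
grasp_force: 61.9
```

```bash
python3 avg.py 6
```

```text
12.325 [ 0.55130559 -0.00570605  0.29433315] [-0.121 -1.726 -3.333] [0.7  0.56 0.35] [0.29 0.23 0.14]
```

Call:
drive_tool:
  xyz:
    - [0, 0.04, 0.24]
    - [0, 0.06, 0.24]
    - [0, 0.06, 0.24]
    - [0, 0.06, 0.24]
    - [0, 0.06, 0.24]
  yaw: [0, 0, 0, 0, 0]

```text
time: 12.95
ee_pos: [0.5513, -0.0026, 0.2822]
eef_rot: [[-1.0, 0.002, -0.0], [0.002, 1.0, 0.001], [0.0, 0.001, -1.0]]
wrist_force: [-0.2, 0.3, -1.9]
grip_width: 0.0327
grasp_force: 61.9
```

Call:
drive_tool:
  xyz:
    - [0, 0.06, 0.24]
    - [0, 0.05, 0.24]
    - [0, 0.05, 0.24]
    - [0, 0.05, 0.24]
    - [0, 0.05, 0.24]
  yaw: [0, 0, 0, 0, 0]

```text
time: 13.58
ee_pos: [0.5512, 0.0, 0.2702]
eef_rot: [[-1.0, 0.002, -0.0], [0.002, 1.0, 0.001], [0.0, 0.001, -1.0]]
wrist_force: [-1.8, 2.8, -1.5]
grip_width: 0.0327
grasp_force: 61.9
```

Run:
```python
from w import *
c=camera_params("wrist"); im,d=capture("wrist"); W,P=wpts(im,d,c); H,S,V=hsv(im); F=[]
for i in range(8): capture("top"); o=get_obs(); F.append(o["wrist_force"])
print(o["ee_pos"],np.mean(F,0).round(2),np.round(o["eef_rot"],4)[2])
def box(a,b,e,f):
    m=np.zeros(im.shape[:2],bool); m[a:b,e:f]=1; return m
ring=box(188,250,255,365)&(H>3)&(H<15)&(S>140)&(V>60)
zm=np.nanmedian(P[ring][:,2]); ring&=abs(P[...,2]-zm)<.012
red=box(275,345,270,360)&((H<8)|(H>172))&(S>150)&(V>70); q=P[red]
print("ring",zm.round(4),circ(P[ring],.0284),"red",((np.nanmin(q,0)+np.nanmax(q,0))/2).round(4))
```

```text
[ 5.51345729e-01 -1.40070906e-04  2.70372140e-01] [-1.51  2.74 -1.26] [-1.e-04  4.e-04 -1.e+00]
ring 0.2377 (array([ 0.5509, -0.0007]), np.float64(0.0012)) red [0.6603 0.026  0.1818]
```

Call:
drive_tool:
  xyz:
    - [0.03, 0.08, 0.24]
    - [0, 0.05, 0.24]
    - [0, 0.05, 0.24]
    - [0, 0.04, 0.24]
    - [0, 0.04, 0.24]
  yaw: [0, 0, 0, 0, 0]

```text
time: 14.65
ee_pos: [0.5513, 0.0021, 0.2582]
eef_rot: [[-1.0, 0.002, 0.0], [0.002, 1.0, -0.001], [-0.0, -0.001, -1.0]]
wrist_force: [0.1, 0.3, -0.5]
grip_width: 0.033
grasp_force: 62.0
```

Call:
drive_tool:
  xyz:
    - [0, 0.04, 0.24]
    - [0, 0.04, 0.24]
    - [0, 0.03, 0.24]
    - [0, 0.03, 0.24]
    - [0, 0.03, 0.24]
  yaw: [0, 0, 0, 0, 0]

```text
time: 15.28
ee_pos: [0.5512, 0.0038, 0.2462]
eef_rot: [[-1.0, 0.002, 0.0], [0.002, 1.0, -0.001], [-0.0, -0.001, -1.0]]
wrist_force: [0.8, -1.5, 0.3]
grip_width: 0.0329
grasp_force: 62.1
```

```bash
python3 avg.py 15
```

```text
16.025 [0.55116672 0.00383009 0.2463702 ] [ 0.212 -2.146 -0.826] [0.54 0.79 0.51] [0.14 0.21 0.13]
```

Call:
drive_tool:
  xyz:
    - [0, -0.03, 0.2]
    - [0, 0.02, 0.2]
    - [0, 0.02, 0.2]
    - [0, 0.01, 0.2]
    - [0, 0, 0]
  yaw: [0, 0, 0, 0, 0]

```text
time: 16.65
ee_pos: [0.5511, 0.0046, 0.2381]
eef_rot: [[-1.0, 0.002, 0.0], [0.002, 1.0, 0.001], [-0.0, 0.001, -1.0]]
wrist_force: [1.2, 0.5, 0.0]
grip_width: 0.0329
grasp_force: 62.3
```

```bash
python3 avg.py 30
```

```text
18.15 [0.55109116 0.0044328  0.23830231] [1.262 1.844 0.227] [0.48 1.22 0.51] [0.09 0.22 0.09]
```

Call:
drive_tool:
  xyz:
    - [-0.02, 0.03, -0.1]
    - [0, 0, 0]
    - [0, 0, 0]
  yaw: [0, 0, 0]

```text
time: 18.52
ee_pos: [0.5511, 0.0044, 0.2393]
eef_rot: [[-1.0, 0.002, -0.0], [0.002, 1.0, -0.0], [0.0, -0.0, -1.0]]
wrist_force: [1.0, 3.3, 0.1]
grip_width: 0.0329
grasp_force: 62.5
```

```bash
python3 avg.py 20
```

```text
19.525 [0.5511459  0.00443812 0.23923066] [0.623 1.977 0.21 ] [0.47 0.57 0.54] [0.1  0.13 0.12]
```

Call:
drive_tool:
  xyz:
    - [-0.01, 0.04, 0]
    - [0, 0, 0]
    - [0, 0, 0]
  yaw: [0, 0, 0]

```text
time: 19.9
ee_pos: [0.5512, 0.0045, 0.2392]
eef_rot: [[-1.0, 0.002, -0.0], [0.002, 1.0, -0.001], [0.0, -0.001, -1.0]]
wrist_force: [-0.8, -0.6, 0.4]
grip_width: 0.0325
grasp_force: 62.4
```

```bash
python3 avg.py 20
python3 - <<'E'
from w import *
c=camera_params("wrist"); im,d=capture("wrist"); W,P=wpts(im,d,c); H,S,V=hsv(im)
def box(a,b,e,f):
    m=np.zeros(im.shape[:2],bool); m[a:b,e:f]=1; return m
ring=box(188,250,255,365)&(H>3)&(H<15)&(S>140)&(V>60)
zm=np.nanmedian(P[ring][:,2]); ring&=abs(P[...,2]-zm)<.012
print("ring",zm.round(4),circ(P[ring],.0284))
E
```

```text
20.9 [0.55134923 0.00485295 0.23928247] [-1.117 -2.759 -0.396] [0.52 0.78 0.49] [0.12 0.17 0.11]
ring 0.2068 (array([0.5508, 0.0039]), np.float64(0.0013))
```

Call:
drive_tool:
  xyz:
    - [0.01, -0.02, 0.03]
    - [0, 0, 0]
    - [0, 0, 0]
  yaw: [0, 0, 0]

```text
time: 21.32
ee_pos: [0.5513, 0.0049, 0.239]
eef_rot: [[-1.0, 0.002, 0.0], [0.002, 1.0, 0.0], [-0.0, 0.0, -1.0]]
wrist_force: [-0.6, -2.1, 0.4]
grip_width: 0.0328
grasp_force: 62.3
```

```bash
python3 avg.py 12
```

```text
21.925 [0.55133508 0.00484003 0.23902972] [-0.391 -2.153 -0.306] [0.41 0.37 0.47] [0.12 0.11 0.14]
```

Call:
drive_tool:
  xyz:
    - [0, -0.02, 0]
    - [0, 0, 0]
  yaw: [0, 0]

```text
time: 22.18
ee_pos: [0.5513, 0.0048, 0.239]
eef_rot: [[-1.0, 0.002, 0.0], [0.002, 1.0, 0.001], [-0.0, 0.001, -1.0]]
wrist_force: [0.5, -0.5, -0.2]
grip_width: 0.033
grasp_force: 62.3
```

Call:
drive_tool:
  xyz:
    - [0, 0, 0]
    - [0, 0, 0]
    - [0, 0, 0]
    - [0, 0, 0]
    - [0, 0, 0]
  yaw: [0, 0, 0, 0, 0]
  hand: 0.6

```text
time: 22.8
ee_pos: [0.5513, 0.0045, 0.239]
eef_rot: [[-1.0, 0.002, 0.0], [0.002, 1.0, 0.0], [-0.0, 0.0, -1.0]]
wrist_force: [0.4, 0.1, -0.4]
grip_width: 0.0514
grasp_force: 0.0
```

Run:
```python
from w import *
o=get_obs(); print(o["time"],o["wrist_force"],o["grasp_force"],o["grip_width"])
c=camera_params("wrist"); im,d=capture("wrist"); W,P=wpts(im,d,c); H,S,V=hsv(im)
cv2.imwrite("pics/w5.png",im[130:370,150:470,::-1].repeat(2,0).repeat(2,1))
ring=np.zeros_like(d,bool); ring[180:260,240:380]=1; ring&=(H>3)&(H<15)&(S>140)&(V>60)
zm=np.nanmedian(P[ring][:,2]); ring&=abs(P[...,2]-zm)<.012
print("ring",zm.round(4),circ(P[ring],.0284))
```

```text
22.8 [ 0.36226119  0.1250466  -0.38536991] 0.0 0.051367231738288846
ring 0.2069 (array([0.5507, 0.0042]), np.float64(0.0013))
```

View pics/w5.png

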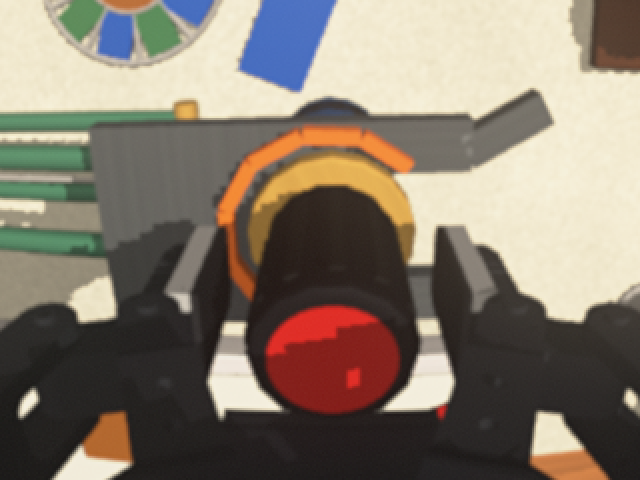

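Released: there is a gap on both sides of the cap, and the ring height has not changed (0.2069 m). The collar may sit a little to +y (collar spans crop x 250–415, ring starts at 218), so I'll check its centring.

Run:
```python
from w import *
c=camera_params("wrist"); im,d=capture("wrist"); W,P=wpts(im,d,c); H,S,V=hsv(im)
def box(a,b,e,f):
    m=np.zeros(im.shape[:2],bool); m[a:b,e:f]=1; return m
ring=box(185,280,250,365)&(H>3)&(H<14)&(S>140)&(V>60)
zm=np.nanmedian(P[ring][:,2]); ring&=abs(P[...,2]-zm)<.008
print("ring",zm.round(4),ring.sum(),circ(P[ring]),circ(P[ring],.0284))
br=box(203,262,270,362)&(H>=15)&(H<32)&(S>90)&(V>70)&(abs(P[...,2]-zm)<.012); q=P[br]; top=np.percentile(q[:,2],60)
print("brass",br.sum(),np.percentile(q[:,2],[10,50,90]).round(4))
G=plane(W,c,top); 
e=np.array([G[v,np.nonzero(br[v])[0][k]] for v in range(225,245) if br[v].sum()>4 for k in(0,-1)])
print("collar",circ(e,.023), "y lo/hi",e[:,1].min().round(4),e[:,1].max().round(4))
red=box(280,340,275,355)&((H<8)|(H>172))&(S>150)&(V>60)&(P[...,2]>.22); q=P[red]; print("red",np.nanpercentile(q,[1,99],axis=0).mean(0).round(4))
print(get_obs()["time"])
```

```text
ring 0.2069 1315 (array([0.5502, 0.0039, 0.0279]), np.float64(0.0013)) (array([0.5507, 0.0043]), np.float64(0.0013))
brass 1827 [0.2073 0.2099 0.2109]
collar (array([0.5508, 0.0046]), np.float64(0.0003)) y lo/hi -0.0175 0.0271
red [0.5505 0.0049 0.2664]
22.9
```

The collar is centred within about 0.7 mm. Retreating straight up.

Call:
drive_tool:
  xyz:
    - [0, 0, -0.5]
    - [0, 0, -1.5]
    - [0, 0, -3]
    - [0, 0, -4]
    - [0, 0, -4]
  yaw: [0, 0, 0, 0, 0]
  hand: 0.75

```text
time: 23.52
ee_pos: [0.5511, 0.0045, 0.3714]
eef_rot: [[-1.0, 0.002, 0.001], [0.002, 1.0, -0.0], [-0.001, -0.0, -1.0]]
wrist_force: [0.2, 0.7, 0.9]
grip_width: 0.0637
grasp_force: 0.0
```

Call:
drive_tool:
  xyz:
    - [0, 0, 0]
    - [0, 0, 0]
    - [0, 0, 0]
    - [0, 0, 0]
    - [0, 0, 0]
  yaw: [0, 0, 0, 0, 0]

```text
time: 24.15
ee_pos: [0.551, 0.0046, 0.3684]
eef_rot: [[-1.0, 0.002, -0.001], [0.002, 1.0, 0.0], [0.001, 0.0, -1.0]]
wrist_force: [0.1, 0.1, -0.3]
grip_width: 0.0641
grasp_force: 0.0
```

Run:
```python
from w import *
for k in range(3):
    c=camera_params("wrist"); im,d=capture("wrist"); W,P=wpts(im,d,c); H,S,V=hsv(im)
    near=(np.hypot(P[...,0]-.551,P[...,1]-.0045)<.045)&(P[...,2]>.17)
    ring=near&(H>3)&(H<14)&(S>140)&(V>60)&(P[...,2]<.225); red=near&((H<8)|(H>172))&(S>150)&(P[...,2]>.25)
    print(get_obs()["time"],"ring",np.nanmedian(P[ring][:,2]).round(4),circ(P[ring],.0284),"red",np.nanpercentile(P[red],[1,99],axis=0).mean(0).round(4))
    for _ in range(3): capture("top")
hand_in()
```

```text
24.2 ring 0.2068 (array([0.551, 0.004]), np.float64(0.0013)) red [0.5504 0.0048 0.2664]
24.4 ring 0.2068 (array([0.5509, 0.004 ]), np.float64(0.0012)) red [0.5504 0.0049 0.2664]
24.6 ring 0.2069 (array([0.5509, 0.004 ]), np.float64(0.0012)) red [0.5503 0.0049 0.2665]
the job is handed in; nothing more can be done
```

The engraver hangs by its collar in the fork seat, about 1 mm off centre; the arm sank about 75 mm, and after release both stayed still with the gripper clear, so I handed the job in at about 25 s (no verdict shown).

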